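# Scan a food tub's label with the cordless scanner

## Task

Book the labelled tub of garlic into stock: pull the cordless bar-code scanner straight up out of its charging cradle, against the spring catch, and bring it across the row of jars to the tub without disturbing anything that stands on the table. Finish while still holding the scanner upright and still, window down, about 2 cm above the middle of the bar-code label on the tub's lid, with the long side of the window lined up with the long side of the label; the scanner must not touch the tub, and must not be put down or let go.

Things in the scene. Friction and masses are not known exactly. Their poses are not given: they have to be found in the camera images.
- scanner: Cordless bar-code scanner, a dark upright stick with orange trim, 0.11 to 0.22 kg, 150 mm tall plus a 7 mm wire eye on top. Origin: centre of its underside, the window; z points up through the handle. Head 28 mm (x) by 46 mm (y), z = 0 to 53 mm, with an orange ring 29.5 by 47.5 mm at z = 45 to 50 mm. Starts fully home in the cradle, axes parallel to the cradle's; orange trigger on its -x face.
- window (a point): Centre of the scanning window in the scanner's underside (dark red, 18 mm along x, 38 mm along y: its long side is the scanner's y). Same point and axes as scanner.
- handle (a point): Good place to grip, on the handle's axis 125 mm above the window, with the scanner's axes. The handle is a straight bar 26 mm (x) by 36 mm (y), from 53 to 150 mm above the window, free on all sides; grip it from above, across y or x.
- cradle: Grey charging cradle, 44 mm tall, on a black foot (102 x 86 x 8 mm), fixed to the table. Origin: at table level under the centre of its well; z up. The well, 30 mm (x) by 49 mm (y), opens upward at z = 44 mm; the scanner stands on its floor at z = 8 mm.
- catch (a joint): Sprung steel roller catch in the cradle's back wall (+x): 0 = sprung out into the notch in the scanner's head; about 0.002 m while the head pushes it back. Drawing the scanner straight up takes about 6 to 12 N (spring 900 N/m, 5.4 N preload) over the first 5 mm; then the notch is free of the roller, and after 36 mm the head is out of the well.
- tub: Clear food tub with a blue lid and garlic in it, 119 mm (x) by 189 mm (y), 62 mm tall, standing firmly on the table; origin at the centre of its underside, z up. (Another blue-lidded tub, farther left, has no label.)
- label (a point): Centre of the white bar-code label on the tub's lid, 60 mm above the table (the lid's rim is at 62 mm), with the tub's axes. The label is 44 mm along x and 72 mm along y: its long side lies along the tub's y, and the black bars stand side by side along y. The scanner's y axis must lie along it, either way round.
- spice_a: Spice jar with a dark cap, 41 mm diameter, 105 mm tall, origin under its centre; one of the row of jars that stands between cradle and tub. Must not be disturbed.
- spice_b: Spice jar with a black cap, 41 mm diameter, 105 mm tall, origin under its centre; in the row. Must not be disturbed.
- orange_bottle: White bottle with an orange cap, 59 mm diameter, 137 mm tall, origin under its centre; in the row. Must not be disturbed.
- cork_jar: Little white corked jar, 43 mm diameter, 75 mm tall, origin under its centre; in the row. Must not be disturbed.

How it is judged:
By the outcome, as a careful person would: the job done as asked, in the order asked, and still so for the second after the job is handed in, while the arm keeps its last pose, push and grip.
It also fails if it takes over 38 s, if anything falls off the work surface, if the arm or the gripper's body presses on something with over 40 N, if the wrist force passes 120 N, or if a joint passes its speed limit or range.

## Robot

A 6-joint arm with a two-finger parallel gripper is mounted at the origin on a cart in front of the work surface, level with it; the furniture and walls round the work are solid. World frame = base frame: x ahead of the robot, y to its left, z up, the work surface at z = 0. Lengths are in mm, angles in rad, forces in N, time in s.
With the tool pointing down it reaches from about 300 to 750 mm from the base axis. Payload 8.5 kg.
Tool frame: the origin (TCP) lies on the centre line of the jaws, within the pads' length; the fingertips stand 11 mm ahead of it and the grasp point (between the pads) lies 8 mm behind it; z points along the fingers, y is the line along which they close (so a half turn about z gives the same grasp; the last joint's range is limited). The gripper opens to 88 mm and grips with 3 to 60 N. Pads are 18 mm wide; open, the fingers measure 123 mm over their backs; the gripper's body (75 mm by 187 mm) begins 45 mm behind the grasp point.
Start: joints at [-1.549, 0.381, 1.297, -0, 1.464, -0.215], TCP at [129.022, -534.634, 249.748] pointing down, gripper open.
Joint ranges: [-3.11, 3.11], [-0.89, 2.33], [0.22, 2.48], [-1.42, 4.56], [0.17, 2.85], [-2.88, 2.88]. Speed limits (rad/s): [2.39, 2.39, 3.14, 3.14, 3.14, 3.14].

## Interface

Orientations are given as a unit quaternion [x, y, z, w].
In Python, from plant import readout, optics, arm gives the robot as it stands.
- The arm moves only by the shell command python3 -m handwheel 'ROWS' [FORCE]. ROWS is JSON, a list of rows, each an object with "gripper": the finger opening in mm, from 0 to 88.1; "offset": the shift along the tool's x, y, z in mm, a list of three; "spin": the turn about the tool's z in degrees. A call has 1 to 10 rows; each row shifts and turns the commanded pose from where the row before left it, along the tool's axes as they then stand; what a row does not reach is not made up. A row lasts 1/10 s, in which the tool goes at most 50 mm and 8.59 degrees, less where a joint would pass 70% of its speed; a pose out of reach is approached as far as the arm can. A call with a gripper value outside its range is refused whole. The fingers move at their own pace and stop on an object; FORCE is the grip in N (left out, the last holds). Time passes only in rows, so rows that do not move let the fingers close. It gives the time, the measured TCP pose, the force, the opening and the grip force at its end, in the units of the state.
- readout.sense(): the state, without advancing time (a new reading comes with each control period).
- optics.grab_frame(name): name is "side" or "top" or "wrist"; returns a dict with "pixels" (420x560x3 uint8, blue, green, red), "fov_y" (degrees; the focal length in pixels is half the picture's height over the tangent of half this angle, whatever the lens; pixels are square), "cx", "cy" (the principal point, pixels), "R" (3x3) and "t" (3): a world point X has camera coordinates R X + t. Camera axes: x right, y down, z forward; pixel columns grow to the right and rows downward; lengths in mm; the calibration is good to about 2 mm. A picture is of the moment at which its call begins. There is no depth.
- arm.sign_off(): hands the job in; it is judged then, once.
The state is a dict: "time_s": time; "q": joint angles; "joint_vel": joint speeds; "effort": joint torques, N m; "tcp_pos": TCP position; "orientation": TCP orientation; "ft_force": force on the tool from outside, world axes, zero at the start; "wrist_torque": the same for the moment, N m; "finger_gap": finger opening in mm; "finger_force": force on a finger pad.
Only numpy, scipy, OpenCV 4.12 (cv2) and the standard library are available. Lean on these libraries where they do the work, as an engineer would, in place of code of your own. Each camera call takes 0.05 s, during which the arm holds its last target. There are 200 camera calls.

## Working session

There is one attempt and no reset: what is moved stays moved. The work goes in short steps, Python scripts to look and compute and a shell command to move; the robot and the scene stay as the last step left them, time stands still between calls to the robot, and variables do not carry over. Pictures are saved under pics/ and viewed, at most 10 in all, crops included, and the job is handed in when it is done.

```bash
mkdir -p pics; ls
python3 - <<'E'
from plant import readout, optics
import cv2,pickle
s=readout.sense();print({k:s[k] for k in('time_s','tcp_pos','orientation','finger_gap')})
d={}
for n in('side','top','wrist'):
    f=optics.grab_frame(n);d[n]=f;print(n,f['fov_y'],f['cx'],f['cy'],f['R'],f['t'])
    cv2.imwrite(f'pics/{n}0.png',f['pixels'])
pickle.dump(d,open('f0.pkl','wb'))
E
```

```text
pics
{'time_s': 0.0, 'tcp_pos': array([ 129.02868278, -534.39787753,  249.13701347]), 'orientation': array([ 9.92999271e-01,  1.18118232e-01,  7.80626855e-05, -7.24163910e-04]), 'finger_gap': 88.45418010571268}
side 56.33052314892043 280.13668961436457 206.18495295642387 [[-0.92235036 -0.38564607  0.02338613]
 [-0.25267122  0.5563086  -0.79162996]
 [ 0.29227908 -0.73606919 -0.6105531 ]] [594.0519548   63.40982869 944.36146104]
top 56.30813780265096 277.3897372353092 208.698298390831 [[ 0.01364377 -0.99980579 -0.01422108]
 [-0.99341047 -0.01193516 -0.11398768]
 [ 0.11379581  0.0156826  -0.99338038]] [257.61802658 556.30142853 888.14497926]
wrist 63.743213856112945 278.5019868251507 204.4105437077821 [[ 0.23393029 -0.9722527  -0.00114171]
 [-0.92871155 -0.22380118  0.29564824]
 [-0.28770031 -0.06810076 -0.95529619]] [-548.91508088  -39.95116018  390.48944468]
```

View pics/top0.png

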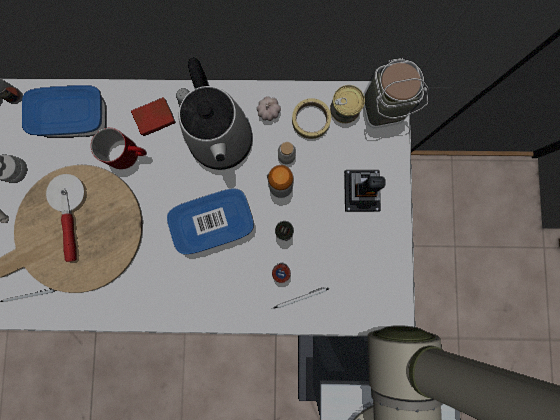

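View pics/side0.png

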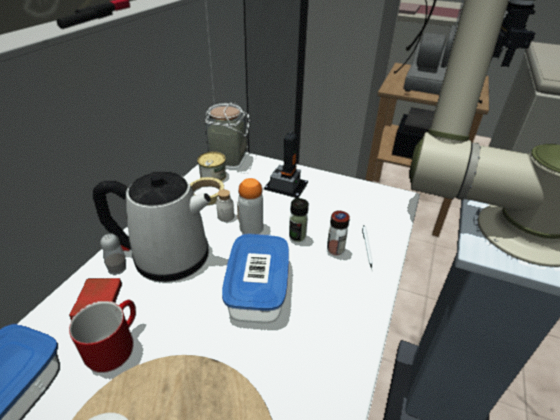

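```bash
cat > h.py <<'E'
import numpy as np,cv2
def ray(f,u,v):
    F=f['pixels'].shape[0]/2/np.tan(np.radians(f['fov_y']/2)); R=np.array(f['R']);t=np.array(f['t'])
    return -R.T@t, R.T@np.array([(u-f['cx'])/F,(v-f['cy'])/F,1.])
def plane(f,u,v,z):
    c,d=ray(f,u,v); return c+d*(z-c[2])/d[2]
def tri(f,p,g,q):
    a,d=ray(f,*p);b,e=ray(g,*q);s=np.linalg.lstsq(np.c_[d,-e],b-a,rcond=None)[0]
    P,Q=a+s[0]*d,b+s[1]*e;return (P+Q)/2,np.linalg.norm(P-Q)
def proj(f,X):
    F=f['pixels'].shape[0]/2/np.tan(np.radians(f['fov_y']/2)); p=np.array(f['R'])@X+np.array(f['t'])
    return F*p[0]/p[2]+f['cx'],F*p[1]/p[2]+f['cy']
def rect(f,m,z):
    c=max(cv2.findContours(m.astype(np.uint8),cv2.RETR_EXTERNAL,cv2.CHAIN_APPROX_NONE)[0],key=cv2.contourArea)
    P=np.array([plane(f,u,v,z)[:2] for u,v in c[:,0,:]],np.float32)
    return cv2.minAreaRect(P)
def blob(m):
    n,l,s,c=cv2.connectedComponentsWithStats(m.astype(np.uint8));i=1+np.argmax(s[1:,4]);return c[i],s[i]
E
python3 - <<'E'
import pickle;from h import *
d=pickle.load(open('f0.pkl','rb'));t,s=d['top'],d['side']
I=t['pixels'];H=cv2.cvtColor(I,cv2.COLOR_BGR2HSV)
def roi(m,x0,x1,y0,y1):
    z=np.zeros_like(m);z[y0:y1,x0:x1]=m[y0:y1,x0:x1];return z
foot=roi(I.max(2)<110,335,390,160,220)
print('foot',rect(t,foot,8))
lid=roi((H[...,1]>110)&(H[...,0]>95)&(H[...,0]<125),160,260,180,260)
print('lid',rect(t,lid,60))
lab=cv2.morphologyEx(roi((H[...,1]<90),185,240,198,245).astype(np.uint8),cv2.MORPH_CLOSE,np.ones((3,3)))
print('label',rect(t,lab,60))
J=s['pixels'];HS=cv2.cvtColor(J,cv2.COLOR_BGR2HSV)
ls=cv2.morphologyEx(roi((HS[...,1]<90),238,280,248,288).astype(np.uint8),cv2.MORPH_CLOSE,np.ones((3,3)))
print('label side',rect(s,ls,60))
for n,u,v,z in(('spa',282,271,105),('spb',285,229,105),('ob',280,177,137),('cork',286,148,75),('kettletop',205,110,200),('scan top',374,183,165)):print(n,plane(t,u,v,z).round())
c=np.hstack([cv2.resize(I[150:230,330:410],(400,400),interpolation=2),cv2.resize(J[120:200,250:330],(400,400),interpolation=2)])
cv2.imwrite('pics/crop1.png',c)
E
```

```text
foot ((603.017333984375, 54.55278396606445), (100.48523712158203, 99.54178619384766), 0.6059918999671936)
lid ((520.201416015625, 417.95281982421875), (116.43437194824219, 186.50148010253906), 19.191679000854492)
label ((521.048583984375, 418.58984375), (45.72441482543945, 73.11627960205078), 19.841510772705078)
label side ((519.4786987304688, 417.2960205078125), (46.056461334228516, 75.43244171142578), 19.05352783203125)
spa [412. 252. 105.]
spb [501. 247. 105.]
ob [608. 259. 137.]
cork [688. 246.  75.]
kettletop [729. 408. 200.]
scan top [592.  68. 165.]
```

View pics/crop1.png

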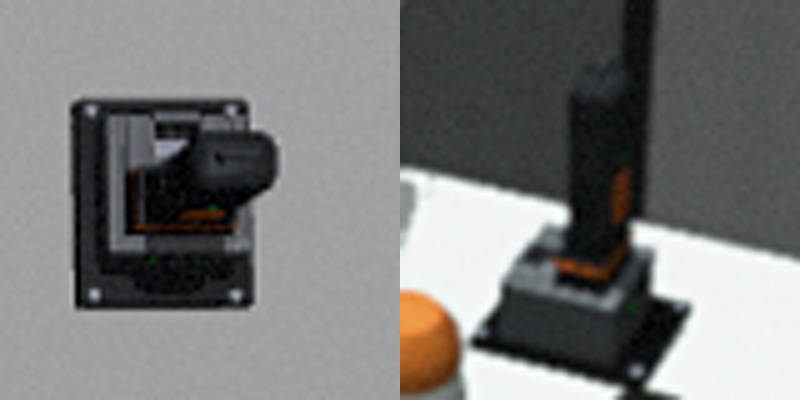

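Run:
```python
import pickle;from h import *
d=pickle.load(open('f0.pkl','rb'));t,s,w=d['top'],d['side'],d['wrist']
b=[plane(t,u,v,9) for u,v in((348.4,172),(376.4,171.6),(348.8,208.8),(377.2,208.8))]
print(np.array(b).round(1),np.mean(b,0).round(1))
print('ring -x edge mid',plane(t,366.8,196.2,55).round(1))
print('block corners',[plane(t,330+u/5,150+v/5,44).round(1) for u,v in((108,112),(108,252),(248,252))])
print('top',tri(t,(377,183),s,(290,134)))
from scipy.spatial.transform import Rotation as Ro
T=Ro.from_quat([.993,.118,0,0]).as_matrix()
c=-w['R'].T@w['t'];print('cam in tool',T.T@(c-[129,-534.4,249.1]), T.T@w['R'].T)
for n,u0,v0,z in(('a',338,215,105),('b',299,203,105),('o',251,183,137),('c',224,193,75)):print(n,plane(s,u0,v0,z).round())
```

```text
[[647.7  93.6   9. ]
 [649.4  25.8   9. ]
 [557.6  93.3   9. ]
 [558.4  25.2   9. ]] [603.3  59.5   9. ]
ring -x edge mid [581.8  59.6  55. ]
block corners [array([639.4,  92. ,  44. ]), array([573.2,  92.5,  44. ]), array([574. ,  27.7,  44. ])]
top (array([594.64923648,  61.25310048, 159.89033148]), np.float64(2.357490037021922))
cam in tool [  76.87428746   -0.36158831 -135.11786927] [[-4.36006365e-04 -9.55296872e-01 -2.95647926e-01]
 [ 9.99999253e-01 -7.89716391e-05 -1.21957452e-03]
 [ 1.14170793e-03 -2.95648237e-01  9.55296193e-01]]
a [410. 255. 105.]
b [498. 250. 105.]
o [604. 266. 137.]
c [684. 248.  75.]
```

```bash
python3 -m handwheel '[{"gripper":88,"offset":[29,-23,0],"spin":0},{"gripper":88,"offset":[29,-23,0],"spin":0},{"gripper":88,"offset":[29,-23,0],"spin":0},{"gripper":88,"offset":[29,-23,0],"spin":0},{"gripper":88,"offset":[29,-23,0],"spin":0},{"gripper":88,"offset":[29,-23,0],"spin":0},{"gripper":88,"offset":[29,-23,0],"spin":0},{"gripper":88,"offset":[29,-23,0],"spin":0},{"gripper":88,"offset":[29,-23,0],"spin":0},{"gripper":88,"offset":[29,-23,0],"spin":0}]'
python3 -m handwheel '[{"gripper":88,"offset":[29,-23,0],"spin":0},{"gripper":88,"offset":[29,-23,0],"spin":0},{"gripper":88,"offset":[29,-23,0],"spin":0},{"gripper":88,"offset":[29,-23,0],"spin":0},{"gripper":88,"offset":[29,-23,0],"spin":0},{"gripper":88,"offset":[29,-23,0],"spin":0},{"gripper":88,"offset":[29,-23,0],"spin":0},{"gripper":88,"offset":[0,0,0],"spin":4},{"gripper":88,"offset":[0,0,0],"spin":4},{"gripper":88,"offset":[0,0,0],"spin":5}]'
python3 -m handwheel '[{"gripper":88,"offset":[0,0,0],"spin":0},{"gripper":88,"offset":[0,0,0],"spin":0}]'
cat >> h.py <<'E'
from scipy.spatial.transform import Rotation as Ro
def where():
    from plant import readout
    s=readout.sense();M=Ro.from_quat(s['orientation']).as_matrix()
    print('t',round(s['time_s'],2),'tcp',np.round(s['tcp_pos'],1),'yaw',round(np.degrees(np.arctan2(M[1,0],M[0,0])),2),'z',M[:,2].round(4),'F',np.round(s['ft_force'],1),'gap',round(s['finger_gap'],1),np.round(s['finger_force'],1))
    return s,M
def snap(names,tag):
    from plant import optics
    import pickle
    d={n:optics.grab_frame(n) for n in names};pickle.dump(d,open(tag+'.pkl','wb'))
    for n in d:cv2.imwrite(f'pics/{n}_{tag}.png',d[n]['pixels'])
    return d
E
python3 -c "
from h import *
s,M=where();d=snap(['wrist','top','side'],'f1')
print(s['q'],proj(d['wrist'],np.array([596.,60,165])))"
```

```text
time_s: 1.15
tcp_pos: [357.6, -241.6, 249.7]
orientation: [0.993, 0.118, -0.0, -0.0]
ft_force: [1.0, -1.1, 0.1]
finger_gap: 87.7
finger_force: 0.0
time_s: 2.15
tcp_pos: [516.5, -38.5, 249.4]
orientation: [1.0, 0.004, -0.0, -0.0]
ft_force: [0.2, 0.2, -0.1]
finger_gap: 87.9
finger_force: 0.0
time_s: 2.35
tcp_pos: [516.5, -38.9, 249.6]
orientation: [1.0, 0.006, -0.0, -0.0]
ft_force: [-0.6, -0.0, 0.8]
finger_gap: 88.2
finger_force: 0.0
t 2.35 tcp [516.5 -38.9 249.6] yaw 0.69 z [-3.e-04  1.e-04 -1.e+00] F [-0.6 -0.   0.8] gap 88.2 0.0
[-3.04050431e-01  3.24602356e-01  1.38475546e+00  1.45389985e-07
  1.43259323e+00  1.25464568e+00] (np.float64(120.86117786410543), np.float64(93.15256577207703))
```

View pics/wrist_f1.png

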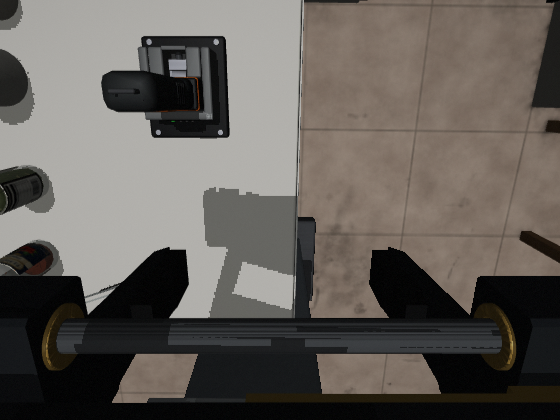

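```bash
python3 -m handwheel '[{"gripper":88,"offset":[27,-33,0],"spin":0},{"gripper":88,"offset":[27,-33,0],"spin":0},{"gripper":88,"offset":[27,-32,0],"spin":0},{"gripper":88,"offset":[0,0,0],"spin":0},{"gripper":88,"offset":[0,0,0],"spin":0}]' >/dev/null
python3 -c "
from h import *
s,M=where();d=snap(['wrist'],'f2')
for z in (165,158,8):print(proj(d['wrist'],np.array([596.,60,z])))"
```

```text
t 3.0 tcp [596.5  60.3 249.3] yaw 0.67 z [-9.e-04 -2.e-04 -1.e+00] F [-0.2 -0.8  0.5] gap 88.3 0.0
(np.float64(279.76896128178214), np.float64(217.381143587728))
(np.float64(279.73109965930536), np.float64(214.0823288495566))
(np.float64(279.2380494177693), np.float64(171.1237524061799))
```

View pics/wrist_f2.png

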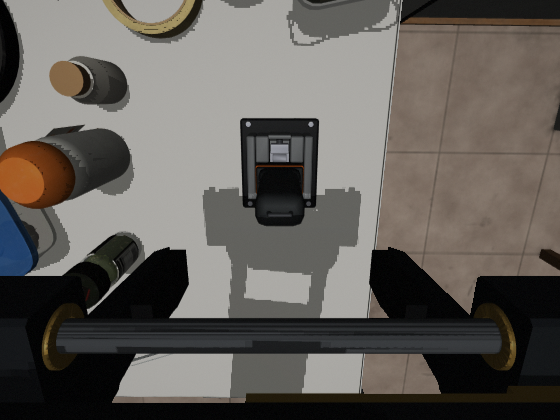

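```bash
python3 -m handwheel '[{"gripper":88,"offset":[0,0,40],"spin":0},{"gripper":88,"offset":[0,0,40],"spin":0},{"gripper":88,"offset":[0,0,30],"spin":0},{"gripper":88,"offset":[0,0,14],"spin":0},{"gripper":88,"offset":[0,0,0],"spin":0}]' 45
python3 -m handwheel '[{"gripper":30,"offset":[0,0,0],"spin":0},{"gripper":30,"offset":[0,0,0],"spin":0},{"gripper":30,"offset":[0,0,0],"spin":0},{"gripper":30,"offset":[0,0,0],"spin":0},{"gripper":30,"offset":[0,0,0],"spin":0},{"gripper":30,"offset":[0,0,0],"spin":0},{"gripper":30,"offset":[0,0,0],"spin":0},{"gripper":30,"offset":[0,0,0],"spin":0}]' 45
python3 -c "
from h import *
where()"
```

```text
time_s: 3.55
tcp_pos: [595.2, 58.8, 124.2]
orientation: [1.0, 0.004, -0.002, -0.0]
ft_force: [0.5, -0.6, 0.8]
finger_gap: 87.9
finger_force: 0.0
time_s: 4.35
tcp_pos: [596.6, 59.9, 125.8]
orientation: [1.0, 0.005, 0.0, 0.0]
ft_force: [0.7, -0.2, 0.3]
finger_gap: 35.5
finger_force: 45.0
t 4.35 tcp [596.6  59.9 125.8] yaw 0.57 z [ 0. -0. -1.] F [ 0.7 -0.2  0.3] gap 35.5 45.0
```

Gripped at 36 mm with almost no side force. Now straight up, slowly at first.

```bash
python3 -m handwheel '[{"gripper":30,"offset":[0,0,-1],"spin":0},{"gripper":30,"offset":[0,0,-2],"spin":0},{"gripper":30,"offset":[0,0,-2],"spin":0}]'
python3 -m handwheel '[{"gripper":30,"offset":[0,0,-2],"spin":0},{"gripper":30,"offset":[0,0,-3],"spin":0},{"gripper":30,"offset":[0,0,-4],"spin":0},{"gripper":30,"offset":[0,0,-5],"spin":0},{"gripper":30,"offset":[0,0,-6],"spin":0},{"gripper":30,"offset":[0,0,-6],"spin":0},{"gripper":30,"offset":[0,0,-6],"spin":0},{"gripper":30,"offset":[0,0,-6],"spin":0},{"gripper":30,"offset":[0,0,-6],"spin":0},{"gripper":30,"offset":[0,0,-6],"spin":0}]'
```

```text
time_s: 4.65
tcp_pos: [595.9, 59.9, 129.6]
orientation: [1.0, 0.005, -0.001, -0.0]
ft_force: [-0.7, -0.1, -9.7]
finger_gap: 35.6
finger_force: 45.0
time_s: 5.65
tcp_pos: [596.7, 59.9, 181.4]
orientation: [1.0, 0.005, 0.0, 0.0]
ft_force: [-0.1, -0.1, -1.8]
finger_gap: 35.5
finger_force: 45.0
```

```bash
python3 -m handwheel '[{"gripper":30,"offset":[0,0,-15],"spin":0},{"gripper":30,"offset":[0,0,-25],"spin":0},{"gripper":30,"offset":[0,0,-25],"spin":0},{"gripper":30,"offset":[0,0,-25],"spin":0},{"gripper":30,"offset":[0,0,-20],"spin":0},{"gripper":30,"offset":[0,0,-10],"spin":0},{"gripper":30,"offset":[0,0,0],"spin":0},{"gripper":30,"offset":[0,0,0],"spin":0}]'
python3 -c "
from h import *
where();d=snap(['side','top','wrist'],'f3')
A=d['side']['pixels'];p=[int(v) for v in proj(d['side'],np.array([596.,60,260]))];print(p)
cv2.imwrite('pics/c3.png',np.hstack([cv2.resize(A[max(0,p[1]-60):p[1]+80,p[0]-70:p[0]+70],(400,400)),cv2.resize(d['wrist']['pixels'][140:340,180:380],(400,400))]))"
```

```text
time_s: 6.45
tcp_pos: [596.3, 59.9, 299.7]
orientation: [1.0, 0.005, -0.001, -0.0]
ft_force: [0.2, 0.1, -2.0]
finger_gap: 35.8
finger_force: 45.0
t 6.45 tcp [596.3  59.9 299.7] yaw 0.57 z [-1.6e-03  2.0e-04 -1.0e+00] F [ 0.2  0.1 -2. ] gap 35.8 45.0
[291, 94]
```

View pics/c3.png

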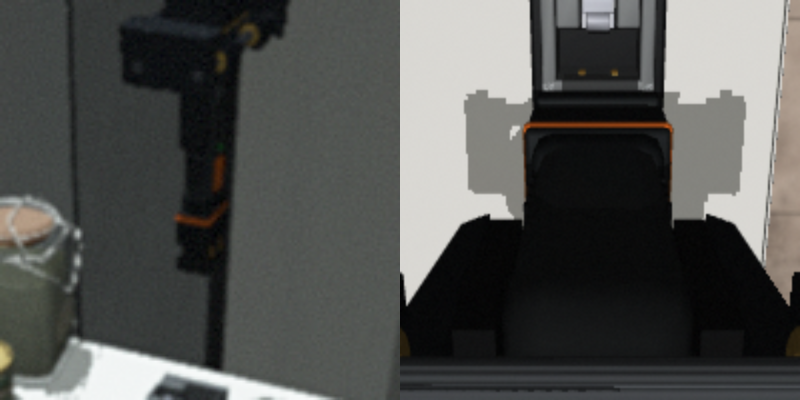

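Run:
```python
import pickle;from h import *
w=pickle.load(open('f3.pkl','rb'))['wrist'];H=cv2.cvtColor(w['pixels'],cv2.COLOR_BGR2HSV)
m=((H[...,0]<16)&(H[...,1]>150)&(H[...,2]>90));m[:195]=0;m[207:]=0
v,u=np.nonzero(m);k=(u>240)&(u<318);u,v=u[k],v[k];print(u.min(),u.max(),np.polyfit(u,v,1),v.mean(),len(u))
for n in (-23.75,23.75):print([np.round(proj(w,np.array([596.3+14.75,59.9+n,299.7-117.8+z])),1) for z in(45,50)])
s=pickle.load(open('f3.pkl','rb'))['side'];H=cv2.cvtColor(s['pixels'],cv2.COLOR_BGR2HSV)
m=((H[...,0]<16)&(H[...,1]>130)&(H[...,2]>70));m[:,:270]=0;m[:,310:]=0;m[120:]=0;m[:85]=0
v,u=np.nonzero(m);print(u.min(),u.max(),v.min(),v.max(),[ (a,v[u==a].mean()) for a in np.unique(u)])
for a in(-14.75,14.75):
  for b in (-23.75,23.75):print(a,b,np.round(proj(s,np.array([596.3+a,59.9+b,299.7-117.8+47.5])),1))
```

```text
242 315 [1.34809283e-03 2.02103996e+02] 202.4825174825175 143
[array([316.8, 201.1]), array([317.6, 203.4])]
[array([242.7, 200.5]), array([241.9, 202.8])]
282 297 90 112 [(np.int64(282), np.float64(110.0)), (np.int64(283), np.float64(109.5)), (np.int64(284), np.float64(109.5)), (np.int64(285), np.float64(110.5)), (np.int64(286), np.float64(110.5)), (np.int64(287), np.float64(111.0)), (np.int64(288), np.float64(110.5)), (np.int64(289), np.float64(111.0)), (np.int64(290), np.float64(111.5)), (np.int64(291), np.float64(111.5)), (np.int64(292), np.float64(111.5)), (np.int64(293), np.float64(111.5)), (np.int64(294), np.float64(111.0)), (np.int64(295), np.float64(110.0)), (np.int64(297), np.float64(93.5))]
-14.75 -23.75 [300.5 104.8]
-14.75 23.75 [293.4 112.2]
14.75 -23.75 [289.1 102.6]
14.75 23.75 [281.7 110. ]
```

```bash
python3 -m handwheel '[{"gripper":30,"offset":[-2,-10,0],"spin":0},{"gripper":30,"offset":[-4,-20,0],"spin":0},{"gripper":30,"offset":[-6,-30,0],"spin":0},{"gripper":30,"offset":[-6,-30,0],"spin":0},{"gripper":30,"offset":[-6,-30,0],"spin":0},{"gripper":30,"offset":[-6,-30,0],"spin":0},{"gripper":30,"offset":[-6,-30,0],"spin":0},{"gripper":30,"offset":[-6,-30,0],"spin":0},{"gripper":30,"offset":[-6,-30,0],"spin":0},{"gripper":30,"offset":[-6,-30,0],"spin":0}]'
python3 -m handwheel '[{"gripper":30,"offset":[-6,-30,0],"spin":0},{"gripper":30,"offset":[-6,-29,0],"spin":0},{"gripper":30,"offset":[-4,-20,0],"spin":0},{"gripper":30,"offset":[-2,-10,0],"spin":0},{"gripper":30,"offset":[0,0,0],"spin":-3},{"gripper":30,"offset":[0,0,0],"spin":-6},{"gripper":30,"offset":[0,0,0],"spin":-6},{"gripper":30,"offset":[0,0,0],"spin":-3.7},{"gripper":30,"offset":[0,0,0],"spin":0},{"gripper":30,"offset":[0,0,0],"spin":0}]'
python3 - <<'E'
from h import *
where();d=snap(['wrist','top','side'],'f4')
cv2.imwrite('pics/c4.png',np.hstack([d['wrist']['pixels'][:,100:460],cv2.resize(d['side']['pixels'][100:310,170:350],(360,420))]))
E
```

```text
time_s: 7.6
tcp_pos: [539.0, 331.2, 300.4]
orientation: [1.0, 0.005, -0.0, 0.0]
ft_force: [0.4, 0.1, -1.7]
finger_gap: 35.4
finger_force: 45.0
time_s: 8.6
tcp_pos: [521.0, 418.0, 300.6]
orientation: [0.986, 0.166, -0.0, 0.0]
ft_force: [-0.8, -0.5, -1.8]
finger_gap: 35.8
finger_force: 45.0
t 8.6 tcp [521.  418.  300.6] yaw 19.14 z [-2.e-04 -2.e-04 -1.e+00] F [-0.8 -0.5 -1.8] gap 35.8 45.0
```

View pics/c4.png

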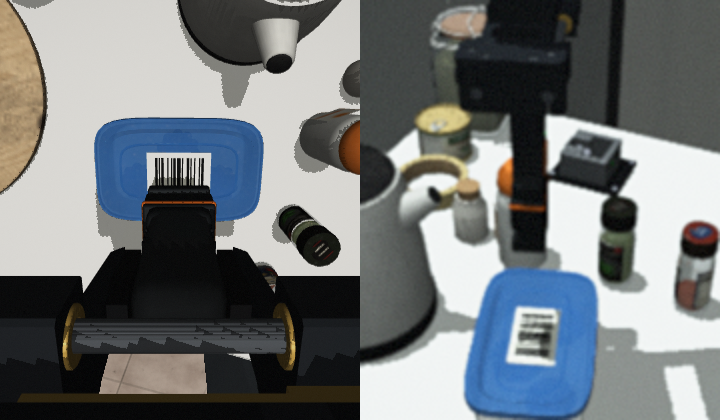

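Run:
```python
import pickle;from h import *
w=pickle.load(open('f4.pkl','rb'))['wrist'];H=cv2.cvtColor(w['pixels'],cv2.COLOR_BGR2HSV)
m=((H[...,1]<60)&(H[...,2]>120));m[:140]=0;m[175:]=0;m[:,:235]=0;m[:,325:]=0
top=[(u,np.nonzero(m[:,u])[0].min()) for u in range(250,309) if m[:,u].any()]
a=np.polyfit(*np.array(top).T,1);u=np.nonzero(m)[1];u0,u1=u.min()-.5,u.max()+.5
P=plane(w,u0,np.polyval(a,u0)-.5,60);Q=plane(w,u1,np.polyval(a,u1)-.5,60)
D=Q-P;print(P,Q,np.linalg.norm(D));yaw=np.arctan2(D[0],-D[1]);print('yaw',np.degrees(yaw))
y=np.radians(19.3);print('centre',(P+Q)/2-22*np.array([np.cos(y),np.sin(y),0]))
```

```text
[529.50776457 459.0969953   60.        ] [552.00654999 391.62824711  60.        ] 71.121215741222
yaw 18.441982128931084
centre [519.99353634 418.09130457  60.        ]
```

```bash
python3 -m handwheel '[{"gripper":30,"offset":[0,0,10],"spin":0},{"gripper":30,"offset":[-0.6,0,20],"spin":0},{"gripper":30,"offset":[0,0,20],"spin":0},{"gripper":30,"offset":[0,0,20],"spin":0},{"gripper":30,"offset":[0,0,15],"spin":0},{"gripper":30,"offset":[0,0,10],"spin":0},{"gripper":30,"offset":[0,0,5],"spin":0},{"gripper":30,"offset":[0,0,2],"spin":0},{"gripper":30,"offset":[0,0,0],"spin":0},{"gripper":30,"offset":[0,0,0],"spin":0}]'
python3 - <<'E'
from h import *
s,M=where();d=snap(['wrist','side','top'],'f5')
x=np.array([np.cos(np.radians(19.1)),np.sin(np.radians(19.1)),0]);y=np.array([-x[1],x[0],0]);t=s['tcp_pos']-[0,0,117.8]
print('side ring/window corners',[np.round(proj(d['side'],t+a*x+b*y+[0,0,z]),1).tolist() for z,a,b in((47.5,14.75,23.75),(47.5,-14.75,23.75),(0,14,23),(0,-14,23))])
A=cv2.resize(d['side']['pixels'][130:310,200:320],(400,600),interpolation=cv2.INTER_CUBIC);B=cv2.resize(d['wrist']['pixels'][100:280,180:380],(400,360));C=cv2.resize(d['top']['pixels'][160:260,150:300],(400,240))
cv2.imwrite('pics/c5.png',np.hstack([A,np.vstack([B,C])]))
E
```

```text
time_s: 9.75
tcp_pos: [520.6, 418.1, 199.5]
orientation: [0.986, 0.167, 0.001, -0.0]
ft_force: [-0.9, 0.3, -1.1]
finger_gap: 35.7
finger_force: 45.0
t 9.75 tcp [520.6 418.1 199.5] yaw 19.27 z [ 1.2e-03  7.0e-04 -1.0e+00] F [-0.9  0.3 -1.1] gap 35.7 45.0
side ring/window corners [[245.8, 249.2], [262.4, 250.2], [247.0, 267.6], [262.2, 268.6]]
```

View pics/c5.png

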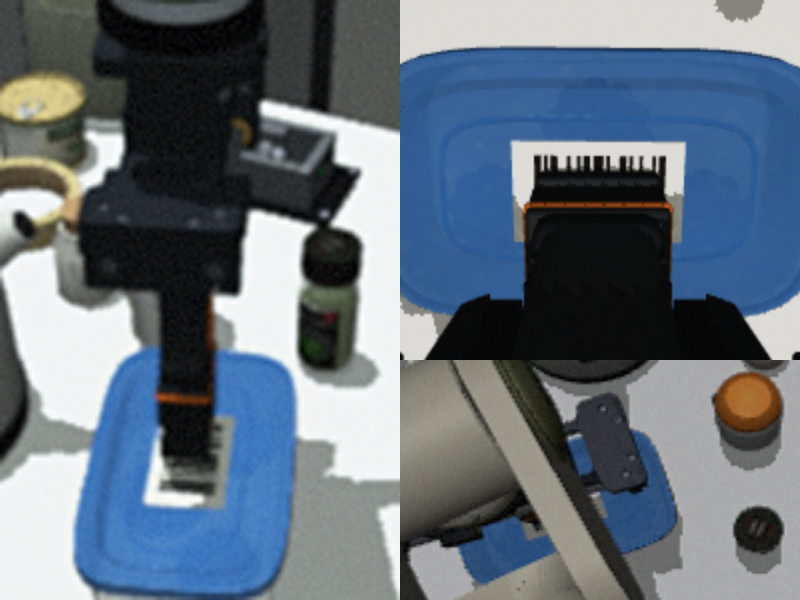

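Run:
```python
import pickle;from h import *
s=pickle.load(open('f5.pkl','rb'))['side'];H=cv2.cvtColor(s['pixels'],cv2.COLOR_BGR2HSV)
m=((H[...,0]<16)&(H[...,1]>130)&(H[...,2]>70));m[:,:240]=0;m[:,275:]=0;m[:240]=0;m[262:]=0
v,u=np.nonzero(m);a=np.array([(c,v[u==c].mean()) for c in np.unique(u)]);print(a.round(1).tolist())
print(plane(s,(a[0,0]+a[-1,0])/2,a[:,1].mean(),81.7+47.5), 'expect',520.6-23.75*.327,418.1+23.75*.945)
```

```text
[[247.0, 248.5], [248.0, 249.0], [249.0, 249.0], [250.0, 249.0], [251.0, 249.0], [252.0, 249.0], [253.0, 249.0], [254.0, 249.5], [255.0, 249.5], [256.0, 249.5], [257.0, 249.5], [258.0, 249.5], [259.0, 249.5], [260.0, 249.5], [261.0, 249.5], [262.0, 249.5]]
[512.69688659 439.30585357 129.2       ] expect 512.83375 440.54375000000005
```

```bash
python3 -m handwheel '[{"gripper":30,"offset":[0,0,1],"spin":0},{"gripper":30,"offset":[0,0,0],"spin":0},{"gripper":30,"offset":[0,0,0],"spin":0},{"gripper":30,"offset":[0,0,0],"spin":0}]'
python3 -c "
from h import *
where()
from plant import arm
print(arm.sign_off())"
```

```text
time_s: 10.3
tcp_pos: [520.5, 418.0, 197.8]
orientation: [0.986, 0.167, 0.0, -0.0]
ft_force: [-0.0, 0.7, -1.4]
finger_gap: 35.7
finger_force: 45.0
t 10.3 tcp [520.5 418.  197.8] yaw 19.26 z [ 1.e-04  1.e-04 -1.e+00] F [-0.   0.7 -1.4] gap 35.7 45.0
the job is handed in; nothing more can be done
None
```

I handed the job in at 10.3 s with the scanner still gripped, upright and still, window down about 20 mm above the middle of the garlic label and lined up with its long side; I saw no sign of contact with the tub or jars, and sign-off gave no verdict.

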